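# Rock the tilt gauge to its mark on the stud block

## Robot

A 7-joint arm with a two-finger parallel gripper is mounted at the origin on the work surface. World frame = base frame: x ahead of the robot, y to its left, z up, the work surface at z = 0. Lengths are in m, angles in rad, forces in N, time in s.
With the tool pointing down it reaches from about 0.35 to 0.9 m from the base axis. Payload 8.1 kg.
Tool frame: the origin (TCP) lies at the very end of the fingers, on their centre line; the grasp point (between the pads) lies arm.grip_point_offset behind it (arm.grip_point_offset is the distance from the TCP to the grasp point, in m); z points along the fingers, y is the line along which they close (so a half turn about z gives the same grasp; the last joint's range is limited). The gripper opens to 92 mm and grips with 3 to 60 N. Pads are 19 mm wide; open, the fingers measure 130 mm over their backs; the gripper's body (75 mm by 190 mm) begins 47 mm behind the grasp point.
Start: joints at [-1.223, 0.434, 0.025, 1.573, -0.012, 1.134, -0.075], TCP at [0.272, 0.563, 0.227] pointing down, gripper open.
Joint ranges: [-2.62, 2.62], [-0.44, 2.09], [-1.27, 1.32], [0.08, 2.57], [-1.32, 4.46], [0.12, 2], [-2.74, 2.74]. Speed limits (rad/s): [2.22, 2.22, 3.01, 3.01, 3.14, 3.14, 3.14].

## Interface

Orientations are given as a rotation vector (axis times angle).
In Python, from cell import arm gives the robot as it stands. The module is installed in compiled form; this text tells all that it offers.
- The arm moves only by the shell command python3 -m creep 'ROWS' [OPENING] [FORCE]. ROWS is JSON, a list of rows, each a list of 6 numbers: the shift along the tool's x, y, z scaled (see below), then the turn, a rotation vector about the tool's x, y, z scaled (see below). A call has 1 to 20 rows; each row shifts and turns the commanded pose from where the row before left it, along the tool's axes as they then stand; what a row does not reach is not made up. The controller multiplies each number of a shift by 0.4 m and each number of a turn by 120 degrees. A row lasts 1/12 s, in which the tool goes at most 41.7 mm and 7.16 degrees, less where a joint would pass 70% of its speed; a pose out of reach is approached as far as the arm can. A call with a number of a shift or a turn outside -1 to 1 is refused whole. A call with a gripper value outside its range is refused whole. OPENING is the closure, from -1 (fully open) to 1 (shut), set as the call begins (- or left out, the last holds). The fingers move at their own pace and stop on an object; FORCE is the grip in N (left out, the last holds). Time passes only in rows, so rows that do not move let the fingers close. It gives the time, the measured TCP pose, the force, the opening and the grip force at its end, in the units of the state.
- arm.observe(): the state, without advancing time (a new reading comes with each control period).
- arm.get_image(name): name is "scene" or "side" or "wrist"; returns a dict with "frame" (400x640x3 uint8, red, green, blue), "intrinsics" (3x3 intrinsics, pixels), "rvec" (rotation vector, rad) and "tvec" (3), from world to camera coordinates, as OpenCV has them; the wrist camera has in their place "mount" (4x4, takes a point from camera to tool coordinates, whose origin is the TCP and whose axes are the flange's). Camera axes: x right, y down, z forward; pixel columns grow to the right and rows downward; lengths in m; the calibration is good to about 2 mm. A picture is of the moment at which its call begins: read the wrist's pose just before it. There is no depth.
- arm.sign_off(): hands the job in; it is judged then, once.
The state is a dict: "clock": time; "joints": joint angles; "dq": joint speeds; "joint_efforts": joint torques, N m; "position": TCP position; "ee_rot": TCP orientation; "force": force on the tool from outside, world axes, zero at the start; "ft_torque": the same for the moment, N m; "width": opening from 0.0 (shut) to 1.0 (fully open); "gripper_force": force on a finger pad.
Only numpy, scipy, OpenCV 4.12 (cv2) and the standard library are available. Lean on these libraries where they do the work, as an engineer would, in place of code of your own. Each camera call takes 0.05 s, during which the arm holds its last target. There are 200 camera calls.

## Task

Check the bench tilt gauge: pick up the orange angle gauge and stand it upright on the stud block, dial facing away from the robot, with the V notch in its foot centred over the steel rib. Then, keeping the notch down on the rib, rock the gauge sideways until its swinging pointer settles on the red mark. Finish holding it there, still gripped and resting on the rib with the pointer still, and leave the other things on the bench where they are.

Things in the scene. Friction and masses are not known exactly. Their poses are not given: they have to be found in the camera images.
- gauge: angle gauge, loose, 0.3 to 0.5 kg, 225 mm tall, starts upright on the bench: orange dial 136 mm across, white face; grey foot 44 mm thick (x), 112 mm wide (y); rubber grip block on top. Origin: middle of the foot's underside. z up; x = pointer's swing axis, out of the white face (away from the robot, yaw -0.75 to 0.05 rad); y along the foot. V notch under the foot, see notch.
- grip (a point): middle of the gauge's black rubber grip block, 203 mm above the gauge's origin. The block is 30 mm thick along gauge x, 34 mm wide along gauge y and spans 170 to 225 mm above the origin. Grip it from above across its 30 mm (fingers closing along gauge x).
- notch (a point): point in the notch, 14.7 mm above the gauge's origin, axes as the gauge: it falls on rib's line when the gauge is seated. The notch is a 90 degree V along gauge x through the foot's underside, 52 mm wide at its mouth, 26 mm deep, centred.
- pointer (a joint): angle of the blue pointer from the gauge's own down direction, rad: 0 with the gauge upright, positive when its tip lies to gauge +y (turn about gauge +x). It hangs free, so it stays vertical, and swings for 1 to 2 s after a motion. Rolling the gauge by -a about its x makes it read +a. Dial centre: 102 mm above the gauge's origin.
- mark (a joint): angle of the red mark on the dial, rad, same zero and sign as the pointer; 0.3 to 0.48 at the start; stays where it is set.
- pointer_tip (a point): working point of the blue pointer, 58 mm from the dial centre (the pointer ends 1 mm beyond it).
- mark_mid (a point): middle of the red mark, a band 14 mm wide on the lower part of the dial, 58 mm from its centre, just behind the path of the pointer's tip.
- stud: stud block, fixed: grey base 90 x 140 x 14 mm with a steel rib in its middle and uneven shoulders, 40 mm high on its -y side, 18 mm (rubber pad) on its +y side. Origin: middle of its underside; x along the rib, yaw -0.75 to 0.05 rad; z up.
- rib (a point): centre of the rib's round top, 70 mm above the bench. The rib runs 80 mm along the block's x, level; its top is round, 8 mm radius about this line (crest at 78 mm), on a wall 10 mm thick. A seated gauge rocks about this line, clear of both shoulders up to 0.5 rad.
- bottle: bystander, to be left alone: amber bottle with white cap, 50 mm wide, 110 mm tall; origin under its centre
- tube_rack: bystander, to be left alone: blue rack of capped sample tubes, 70 x 170 mm, 88 mm tall; origin under its centre
- slide_box: bystander, to be left alone: flat green slide box, 90 x 160 mm, 35 mm tall; origin under its centre
- dishes: bystander, to be left alone: stack of three clear culture dishes, 94 mm wide, 45 mm tall; origin under its centre
- jar: bystander, to be left alone: white jar with yellow lid, 56 mm wide, 70 mm tall; origin under its centre
- timer: bystander, to be left alone: small white bench timer, 60 x 75 mm, 24 mm tall; origin under its centre
Not all that is in view belongs to the job. Of the things like the stud, leave any that is brown; of the rest the larger one is meant. What is shaped like the gauge but pink is not meant.

How it is judged:
On the way, in this order (a step that is already met when the one before it is completed fails the run):
1. the gripped gauge stands upright (within 0.1 rad) on the rib, notch seated (x of notch in the frame of rib between -0.02 and 0.02 m and y of notch in the frame of rib between -0.005 and 0.005 m and z of notch in the frame of rib between -0.005 and 0.005 m and angle between the x axis of gauge and the x axis of stud, either way round below 0.2 rad and contact force between gauge and stud above 0.5 N and contact force between the fingers and gauge above 2 N and angle between gauge's own z axis and vertical below 0.1 rad), for 0.2 s.
2. rocked on the rib until the pointer is on the mark (x of notch in the frame of rib between -0.02 and 0.02 m and y of notch in the frame of rib between -0.005 and 0.005 m and z of notch in the frame of rib between -0.005 and 0.005 m and angle between the x axis of gauge and the x axis of stud, either way round below 0.2 rad and contact force between gauge and stud above 0.5 N and contact force between the fingers and gauge above 2 N and distance between pointer_tip and mark_mid below 0.0075 m), for 0.3 s.
At the end, for the whole second after the job is handed in: Gauge gripped (over 2 N) and resting on the stud block (over 0.5 N), notch point within 5 mm sideways and in height and 20 mm along the rib of the rib point, square within 0.2 rad, gauge at rest; pointer tip within 7.5 mm of the mark's middle, under 0.3 rad/s (all of step 2 and velocity of joint pointer between -0.3 and 0.3 rad/s and linear speed of gauge below 0.02 m/s); the arm keeps its last pose, push and grip.
It fails at once if a bystander is moved by more than 25 mm (distance of any of bottle, tube_rack, slide_box, dishes, jar, timer from where it was at the start of the episode above 0.025 m).
It also fails if it takes over 48 s, if anything falls off the work surface, if the arm or the gripper's body presses on something with over 40 N, if the wrist force passes 120 N, or if a joint passes its speed limit or range.

## Working session

There is one attempt and no reset: what is moved stays moved. The work goes in short steps, Python scripts to look and compute and a shell command to move; the robot and the scene stay as the last step left them, time stands still between calls to the robot, and variables do not carry over. Pictures are saved under pics/ and viewed, at most 10 in all, crops included, and the job is handed in when it is done.

```bash
mkdir -p pics; python3 - <<'E'
from cell import arm
import cv2,pickle
o=arm.observe();print(o, arm.grip_point_offset)
d={}
for n in("scene","side","wrist"):
    im=arm.get_image(n);d[n]=im
    cv2.imwrite(f"pics/{n}0.png",im["frame"][:,:,::-1])
    print(n,{k:v for k,v in im.items() if k!="frame"})
d["o"]=o
pickle.dump(d,open("d0.pkl","wb"))
E
```

```text
{'clock': 0.0, 'joints': array([-1.22259425,  0.4352163 ,  0.0250161 ,  1.57409152, -0.01160724,
        1.13400333, -0.07511962]), 'dq': array([ 0.00025018,  0.00125867,  0.00052862,  0.00014277,  0.00126419,
       -0.00043673,  0.00096135]), 'joint_efforts': array([-1.01936777e-03, -6.67845011e+01,  9.84970629e-01, -3.14467585e+01,
       -6.04436500e-02,  4.32185177e-02,  2.13864505e-04]), 'position': array([0.27215456, 0.56206717, 0.22595178]), 'ee_rot': array([-7.02293966e-01, -3.06188296e+00,  2.45109079e-03]), 'force': array([ 0.8405514 , -0.74459568,  0.12215617]), 'ft_torque': array([ 0.01922041, -0.00324788, -0.0070457 ]), 'gripper_force': 0.0, 'width': 1.0034598743576106} 0.0188
scene {'intrinsics': array([[518.03570373,   0.        , 327.96615463],
       [  0.        , 518.03570373, 191.94485176],
       [  0.        ,   0.        ,   1.        ]]), 'rvec': array([ 1.96381892,  1.3028332 , -0.62726557]), 'tvec': array([-0.19576902, -0.22657124,  2.29656193])}
side {'intrinsics': array([[448.42557376,   0.        , 316.34721287],
       [  0.        , 448.42557376, 202.68608136],
       [  0.        ,   0.        ,   1.        ]]), 'rvec': array([ 2.36820256, -0.09344523,  0.01954873]), 'tvec': array([-0.54722656,  0.13424216,  1.39731555])}
wrist {'intrinsics': array([[324.22902026,   0.        , 315.72182976],
       [  0.        , 324.22902026, 200.88929537],
       [  0.        ,   0.        ,   1.        ]]), 'mount': array([[ 5.92997226e-04, -9.54146546e-01, -2.99339300e-01,
         8.07313333e-02],
       [ 9.99999635e-01,  3.81521581e-04,  7.64916303e-04,
        -2.59218821e-04],
       [-6.15637846e-04, -2.99339644e-01,  9.54146424e-01,
        -1.58248842e-01],
       [ 0.00000000e+00,  0.00000000e+00,  0.00000000e+00,
         1.00000000e+00]])}
```

View pics/scene0.png

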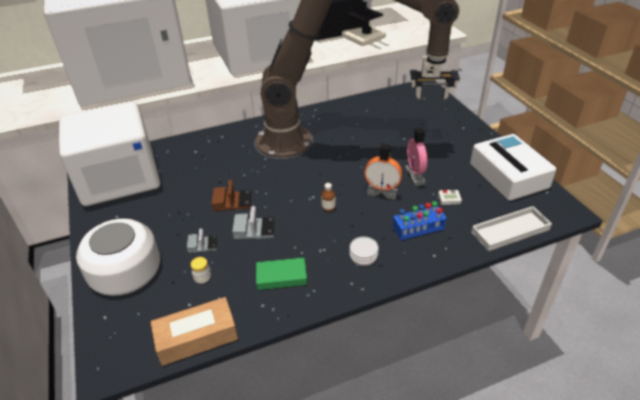

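View pics/side0.png

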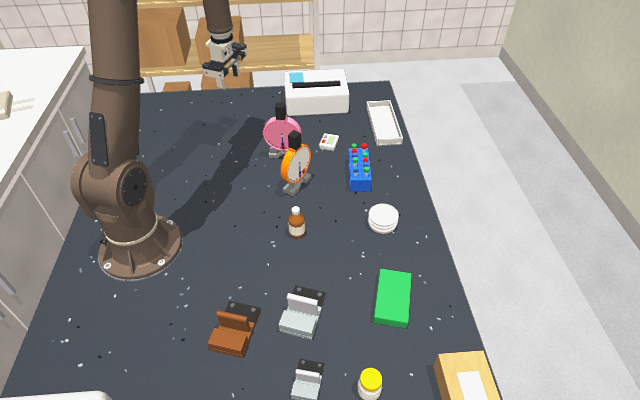

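The larger grey stud is near side (302,311) and scene (253,224). The orange gauge is near side (296,165) and scene (383,175). I'll zoom in on both.

```bash
cat > h.py <<'E'
import cv2,numpy as np,pickle
def mosaic(crops,out):
    # crops: (frame,x0,y0,w,h,scale) -> 2x2 of 400x300
    t=[]
    for f,x0,y0,w,h,s in crops:
        c=cv2.resize(f[y0:y0+h,x0:x0+w,::-1],None,fx=s,fy=s,interpolation=cv2.INTER_CUBIC)
        for i in range(0,w,10): cv2.line(c,(i*s,0),(i*s,6 if (x0+i)%50 else 14),(0,255,255),1)
        for i in range(0,h,10): cv2.line(c,(0,i*s),(6 if (y0+i)%50 else 14,i*s),(0,255,255),1)
        cv2.putText(c,f"{x0},{y0} x{s}",(250,14),0,.45,(0,255,255),1)
        p=np.zeros((300,400,3),np.uint8);c=c[:300,:400];p[:c.shape[0],:c.shape[1]]=c;t.append(p)
    cv2.imwrite(out,np.vstack([np.hstack(t[:2]),np.hstack(t[2:])]))
E
python3 - <<'E'
from h import *
d=pickle.load(open("d0.pkl","rb"));s=d["side"]["frame"];c=d["scene"]["frame"]
mosaic([(s,260,130,80,60,5),(c,350,140,80,60,5),(s,265,280,80,60,5),(c,220,195,80,60,5)],"pics/m0.png")
E
```

```text
(no output)
```

View pics/m0.png

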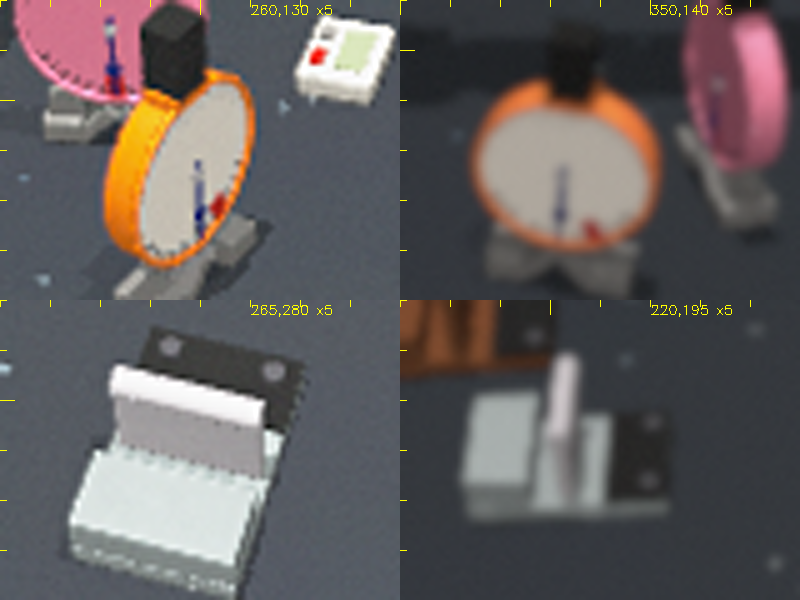

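The crops show the rib in side from (288,296) to (318,302), and its -y base corners at (279,332) and (312,339). The gauge grip top is at side (295,133) and scene (385,146), and its foot corners are at scene (367,195) and (396,198).

```bash
cat >> h.py <<'E'
from scipy.spatial.transform import Rotation as R
from scipy.optimize import least_squares
def proj(im,P):
    return cv2.projectPoints(np.float64(P).reshape(-1,1,3),im["rvec"],im["tvec"],im["intrinsics"],None)[0][:,0]
def place(p,L,):
    c,s=np.cos(p[2]),np.sin(p[2]);L=np.float64(L)
    return np.c_[p[0]+c*L[:,0]-s*L[:,1],p[1]+s*L[:,0]+c*L[:,1],L[:,2]]
def fit(obs,p0):
    # obs: list of (im, local points, pixels, weight)
    f=lambda p:np.concatenate([w*(proj(im,place(p,L))-np.float64(px)).ravel() for im,L,px,w in obs])
    r=least_squares(f,p0,loss="soft_l1",x_scale=[.01,.01,.1]);return r.x,f(r.x).reshape(-1,2)
E
python3 - <<'E'
from h import *
np.set_printoptions(precision=4,suppress=True)
d=pickle.load(open("d0.pkl","rb"));s=d["side"];c=d["scene"]
o=[(s,[[-.04,0,.07],[.04,0,.07],[-.045,-.07,0],[.045,-.07,0],[.045,.07,.018],[-.045,.07,.018],[-.045,-.07,.04],[.045,-.07,.04]],[[288,296.2],[317.8,302.4],[279,331.6],[312.4,339.4],[326,292.4],[295,285.4],[279,324],[313,332]],1),
(c,[[.045,-.07,0],[.045,.07,0],[-.04,0,.078],[.045,.07,.018]],[[234,239],[273.4,237.8],[253.4,206],[273,234]],.5)]
p,r=fit(o,[.6,-.25,-.2]);print("stud",p);print(r)
o=[(s,[[0,0,.225]],[[294.8,133.4]],1),(c,[[0,0,.225],[.022,-.056,0],[.022,.056,0]],[[384.6,145.6],[367.4,195],[396.4,198]],1)]
p,r=fit(o,[.6,.2,-.4]);print("gauge",p);print(r)
E
```

```text
stud [ 0.4934 -0.2767 -0.3391]
[[ 0.1458 -0.4811]
 [-0.3761  0.0531]
 [ 0.8333  0.2433]
 [ 0.1836  0.5389]
 [-0.0796 -0.6884]
 [ 0.0786 -0.6089]
 [-0.2771  0.244 ]
 [-0.7207  0.4278]
 [ 0.1138  0.4848]
 [ 0.223   0.0884]
 [-0.207   0.2902]
 [ 0.1998  0.1863]]
gauge [ 0.4963  0.2347 -0.5535]
[[-1.3577 -0.4972]
 [ 0.4913  0.4016]
 [-0.2861  0.9219]
 [-0.1514  0.5906]]
```

```bash
python3 -m creep '[[0,0,-0.0875,0,0,0],[0,0,-0.0875,0,0,0],[0,0,-0.0875,0,0,0],[0,0,-0.0875,0,0,0],[0,0,0,0,0,0.057],[0,0,0,0,0,0.057],[0,0,0,0,0,0.057],[0,0,0,0,0,0.057],[0,0,0,0,0,0.057],[0,0,0,0,0,0.057],[0,0,0,0,0,0.057],[0,0,0,0,0,0.057],[0,0,0,0,0,0.057],[0,0,0,0,0,0.057],[0,0,0,0,0,0.057],[0,0,0,0,0,0.057],[0,0,0,0,0,0.057],[0,0,0,0,0,0.057]]' -1
python3 -m creep '[[-0.04,0.09,0,0,0,0],[-0.04,0.09,0,0,0,0],[-0.04,0.09,0,0,0,0],[-0.04,0.09,0,0,0,0],[-0.04,0.09,0,0,0,0],[-0.04,0.09,0,0,0,0],[-0.04,0.09,0,0,0,0],[-0.04,0.09,0,0,0,0],[-0.04,0.09,0,0,0,0],[-0.04,0.09,0,0,0,0],[0,0,0,0,0,0],[0,0,0,0,0,0],[0,0,0,0,0,0]]'
python3 - <<'E'
from h import *
from cell import arm
o=arm.observe();w=arm.get_image("wrist");w["o"]=o;pickle.dump(w,open("w1.pkl","wb"))
cv2.imwrite("pics/w1.png",w["frame"][:,:,::-1]);print(o["position"],o["ee_rot"],o["force"])
E
```

```text
clock: 1.65
position: [0.2722, 0.5624, 0.3664]
ee_rot: [2.746, 1.525, -0.001]
force: [0.4, 0.1, 0.5]
width: 1.0
gripper_force: 0.0
clock: 2.73
position: [0.4948, 0.238, 0.3665]
ee_rot: [-2.742, -1.532, 0.001]
force: [-0.2, 0.1, 0.2]
width: 1.002
gripper_force: 0.0
[0.49482298 0.23799239 0.36647404] [-2.74200305e+00 -1.53218016e+00  8.34585407e-04] [-0.23859066  0.13833221  0.2175471 ]
```

View pics/w1.png

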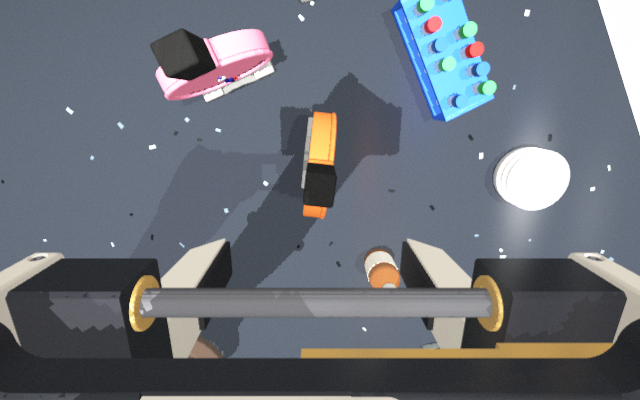

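The grip block is at wrist (320,185) and the orange dial is nearly edge-on, running from (323,112) to (315,217). I'll zoom in.

```bash
python3 - <<'E'
from h import *
w=pickle.load(open("w1.pkl","rb"))["frame"]
c=cv2.resize(w[105:225,270:380,::-1],None,fx=5,fy=5,interpolation=cv2.INTER_CUBIC)
c=cv2.convertScaleAbs(c,alpha=1.8,beta=20)
for i in range(0,110,10): cv2.line(c,(i*5,0),(i*5,8),(0,255,255),1)
for i in range(0,120,10): cv2.line(c,(0,i*5),(8,i*5),(0,255,255),1)
cv2.imwrite("pics/w1z.png",c)
E
```

```text
(no output)
```

View pics/w1z.png

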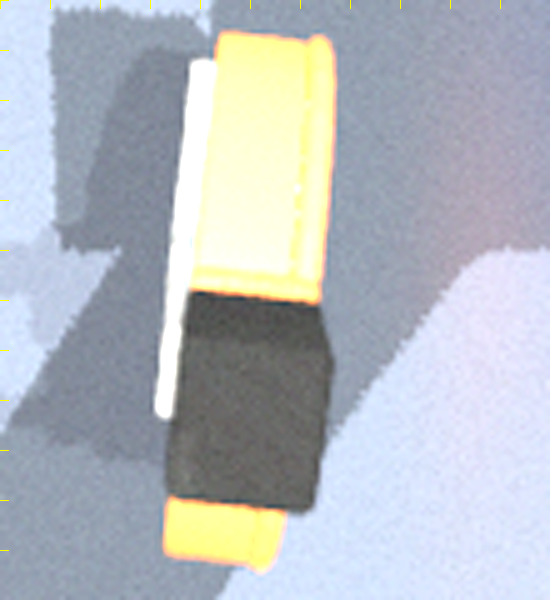

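```bash
cat >> h.py <<'E'
def wcam(w):
    o=w["o"];T=np.eye(4);T[:3,:3]=R.from_rotvec(o["ee_rot"]).as_matrix();T[:3,3]=o["position"]
    E=np.linalg.inv(T@w["mount"]);return dict(intrinsics=w["intrinsics"],rvec=R.from_matrix(E[:3,:3]).as_rotvec(),tvec=E[:3,3])
def tool(o,target,yaw):
    # shift in tool axes (units) after turning tool so y at yaw; turn unit about tool z
    y=R.from_rotvec(o["ee_rot"]).as_matrix()[:,1];a=np.arctan2(y[1],y[0])
    d=np.subtract(target,o["position"]);Y=np.array([np.cos(yaw),np.sin(yaw),0]);X=np.array([-Y[1],Y[0],0])
    return "shift units",np.round(np.array([d@X,d@Y,-d[2]])/.4,4),"turn",round(-(yaw-a)/np.radians(120),4)
E
python3 - <<'E'
from h import *
np.set_printoptions(precision=4,suppress=True)
w=pickle.load(open("w1.pkl","rb"));c=wcam(w)
g=pickle.load(open("d0.pkl","rb"))
L=[[-.015,.017,.225],[.015,.017,.225],[.015,-.017,.225],[-.015,-.017,.225]]
px=[[307,173.4],[336.6,177],[332.4,207.4],[304,203.8]]
p,r=fit([(c,L,px,1)],[.5,.235,-.55]);print(p);print(r)
p2,r=fit([(c,L,px,1),(g["side"],[[0,0,.225]],[[294.8,133.4]],.3),(g["scene"],[[0,0,.225],[.022,-.056,0],[.022,.056,0]],[[384.6,145.6],[367.4,195],[396.4,198]],.3)],p);print(p2);print(r)
print(tool(w["o"],[p2[0],p2[1],.203-.0188],p2[2]))
E
```

```text
[ 0.4973  0.2332 -0.6744]
[[-0.5425 -1.5641]
 [ 1.3701 -1.3259]
 [ 0.5786  2.0258]
 [-1.54    2.0239]]
[ 0.4973  0.2333 -0.6708]
[[-0.6171 -1.5957]
 [ 1.3129 -1.4685]
 [ 0.6472  1.9067]
 [-1.4868  2.0089]
 [-0.3082 -0.0699]
 [ 0.0756  0.1931]
 [-0.2697  0.0012]
 [-0.3764  0.5595]]
('shift units', array([-0.0054,  0.0122,  0.4557]), 'turn', np.float64(0.0569))
```

```bash
python3 -m creep '[[0,0,0,0,0,0.0569],[-0.0054,0.0122,0,0,0,0],[0,0,0.091,0,0,0],[0,0,0.091,0,0,0],[0,0,0.091,0,0,0],[0,0,0.091,0,0,0],[0,0,0.046,0,0,0],[0,0,0.046,0,0,0],[0,0,0,0,0,0],[0,0,0,0,0,0]]' -1
python3 -m creep '[[0,0,0,0,0,0],[0,0,0,0,0,0],[0,0,0,0,0,0],[0,0,0,0,0,0],[0,0,0,0,0,0],[0,0,0,0,0,0],[0,0,0,0,0,0],[0,0,0,0,0,0],[0,0,0,0,0,0],[0,0,0,0,0,0],[0,0,0,0,0,0],[0,0,0,0,0,0]]' 1 40
```

```text
clock: 3.62
position: [0.4969, 0.2334, 0.184]
ee_rot: [2.826, 1.372, -0.003]
force: [1.1, 0.2, -0.0]
width: 0.997
gripper_force: 0.0
clock: 4.62
position: [0.4976, 0.2329, 0.1843]
ee_rot: [2.829, 1.367, -0.0]
force: [0.2, -0.9, 0.8]
width: 0.325
gripper_force: 40.0
```

```bash
python3 -m creep '[[0,0,-0.03,0,0,0],[0,0,-0.06,0,0,0],[0,0,-0.08,0,0,0],[0,0,-0.08,0,0,0],[0,0,-0.08,0,0,0],[0,0,-0.05,0,0,0],[0,0,-0.02,0,0,0],[0,0,0,0,0,-0.032],[0,0,0,0,0,-0.032],[0,0,0,0,0,-0.032],[0,0,0,0,0,-0.032],[0,0,0,0,0,-0.032],[0,0,0,0,0,0],[0,0,0,0,0,0]]'
python3 - <<'E'
from h import *
from cell import arm
o=arm.observe();print(o["force"],o["ft_torque"],tool(o,[.4934,-.2767,.3],-.3391))
E
```

```text
clock: 5.78
position: [0.4971, 0.2327, 0.343]
ee_rot: [-2.563, -1.817, 0.003]
force: [-0.7, -0.1, -4.6]
width: 0.327
gripper_force: 40.0
[-0.70414038 -0.08002609 -4.56918231] [-0.07849606  0.00312329  0.0735069 ] ('shift units', array([-1.2039,  0.4149,  0.1076]), 'turn', np.float64(0.0007))
```

```bash
python3 -m creep '[[-0.03,0.01,0,0,0,0],[-0.06,0.021,0,0,0,0],[-0.08,0.028,0,0,0,0],[-0.08,0.028,0,0,0,0],[-0.08,0.028,0,0,0,0],[-0.08,0.028,0,0,0,0],[-0.08,0.028,0,0,0,0],[-0.08,0.028,0,0,0,0],[-0.08,0.028,0,0,0,0],[-0.08,0.028,0,0,0,0],[-0.08,0.028,0,0,0,0],[-0.08,0.028,0,0,0,0],[-0.08,0.028,0,0,0,0],[-0.08,0.027,0,0,0,0],[-0.08,0.027,0,0,0,0],[-0.06,0.02,0,0,0,0],[-0.034,0.01,0,0,0,0],[0,0,0,0,0,0],[0,0,0,0,0,0],[0,0,0,0,0,0]]'
python3 -m creep '[[0,0,0.05,0,0,0],[0,0,0.04,0,0,0],[0,0,0.02,0,0,0],[0,0,0,0,0,0],[0,0,0,0,0,0],[0,0,0,0,0,0]]'
python3 - <<'E'
from h import *
from cell import arm
o=arm.observe();d={"o":o}
for n in("side","scene","wrist"): d[n]=arm.get_image(n)
d["wrist"]["o"]=o
pickle.dump(d,open("d2.pkl","wb"));print(tool(o,[.4934,-.2767,.3],-.3391))
mosaic([(d["side"]["frame"],265,240,100,75,4),(d["scene"]["frame"],215,150,80,60,5),(d["side"]["frame"],270,270,50,38,8),(d["wrist"]["frame"],220,80,200,150,2)],"pics/m2.png")
E
```

```text
clock: 7.45
position: [0.496, -0.2844, 0.3439]
ee_rot: [-2.561, -1.818, -0.0]
force: [-0.7, 0.5, -4.0]
width: 0.323
gripper_force: 40.0
clock: 7.95
position: [0.4967, -0.285, 0.3013]
ee_rot: [2.56, 1.819, 0.001]
force: [-0.5, -0.3, -4.9]
width: 0.322
gripper_force: 40.0
('shift units', array([ 0.0168, -0.0147,  0.0031]), 'turn', np.float64(0.0019))
```

View pics/m2.png

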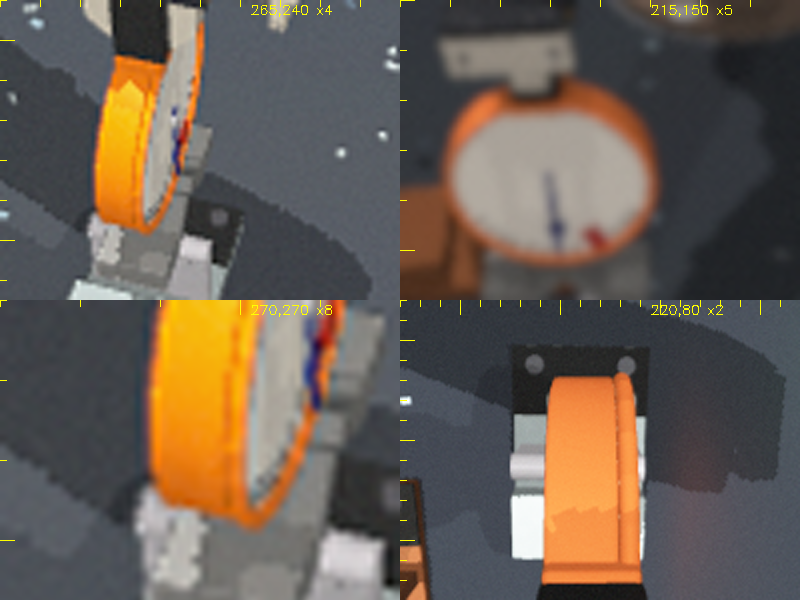

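```bash
python3 - <<'E'
from h import *
from cell import arm
np.set_printoptions(precision=4,suppress=True)
d=pickle.load(open("d2.pkl","rb"));c=wcam(d["wrist"]);o=d["o"]
ob=[(c,[[-.04,0,.07],[.04,0,.07],[-.045,.07,.018],[.045,.07,.018],[-.045,-.07,.04],[.045,-.07,.04]],[[275,162.5],[342,163],[275.5,103],[344.5,103.5],[276,209],[340,209]],1)]
p,r=fit(ob,[.4934,-.2767,-.339]);print(p);print(r)
for q in (p,[.4934,-.2767,-.3391],(p+[.4934,-.2767,-.3391])/2): print(tool(o,[*q[:2],.3],q[2]))
E
```

```text
[ 0.4915 -0.2757 -0.35  ]
[[ 0.559   0.051 ]
 [-0.5781  0.5597]
 [-0.2377 -1.1449]
 [-0.1678 -0.5215]
 [-0.4135  0.0648]
 [ 1.3959  1.0249]]
('shift units', array([ 0.0174, -0.0201,  0.0031]), 'turn', np.float64(0.0072))
('shift units', array([ 0.0168, -0.0147,  0.0031]), 'turn', np.float64(0.0019))
('shift units', array([ 0.0171, -0.0174,  0.0031]), 'turn', np.float64(0.0045))
```

```bash
python3 -m creep '[[0.0171,-0.0174,0,0,0,0.0045],[0,0,0,0,0,0],[0,0,0.03,0,0,0],[0,0,0.03,0,0,0],[0,0,0.03,0,0,0],[0,0,0.025,0,0,0],[0,0,0.01,0,0,0],[0,0,0.005,0,0,0],[0,0,0,0,0,0],[0,0,0,0,0,0]]'
python3 -m creep '[[0,0,0.005,0,0,0],[0,0,0.0025,0,0,0],[0,0,0.0025,0,0,0],[0,0,0.0025,0,0,0],[0,0,0,0,0,0],[0,0,0,0,0,0],[0,0,0,0,0,0]]'
python3 -c "
from h import *
from cell import arm
o=arm.observe();print(o['force'],o['ft_torque'],tool(o,[.49245,-.2762,.2396],-.3445))"
```

```text
clock: 8.93
position: [0.4922, -0.2766, 0.2488]
ee_rot: [2.569, 1.807, 0.001]
force: [0.2, -0.2, -4.2]
width: 0.324
gripper_force: 40.0
clock: 9.52
position: [0.4919, -0.2763, 0.2434]
ee_rot: [2.57, 1.807, 0.0]
force: [0.0, 0.6, -5.0]
width: 0.327
gripper_force: 40.0
[ 0.03784854  0.64048446 -5.01008471] [-0.11655476  0.08308142 -0.01430737] ('shift units', array([0.0008, 0.0012, 0.0094]), 'turn', np.float64(-0.0002))
```

```bash
python3 -m creep '[[0,0,0.003,0,0,0],[0,0,0.003,0,0,0],[0,0,0.003,0,0,0],[0,0,0.003,0,0,0],[0,0,0,0,0,0],[0,0,0,0,0,0],[0,0,0,0,0,0]]'
python3 -c "
from h import *
from cell import arm
o=arm.observe();print(o['force'],o['ft_torque'],tool(o,[.49245,-.2762,.2396],-.3445))"
```

```text
clock: 10.1
position: [0.4919, -0.2767, 0.2396]
ee_rot: [2.57, 1.806, 0.001]
force: [-2.4, 2.2, 7.2]
width: 0.324
gripper_force: 40.0
[-2.41480406  2.216523    7.2106018 ] [ 0.44682825  1.10070778 -0.06812512] ('shift units', array([ 0.0016,  0.0008, -0.0001]), 'turn', np.float64(-0.0004))
```

```bash
python3 - <<'E'
from h import *
from cell import arm
np.set_printoptions(precision=4,suppress=True)
d=pickle.load(open("d0.pkl","rb"))
e={n:arm.get_image(n) for n in("side","scene")}
def red(f,c,rad=22):
    f=f.astype(int);m=(f[...,0]-np.maximum(f[...,1],f[...,2])>50)&(f[...,0]-f[...,1]>1.0*f[...,0]*.6)&(abs(f[...,1]-f[...,2])<40)
    y,x=np.nonzero(m);k=np.hypot(x-c[0],y-c[1])<rad;x,y=x[k],y[k]
    w=(f[y,x,0]-f[y,x,1]).astype(float);return np.array([(x*w).sum(),(y*w).sum()])/w.sum(),len(x)
obs=[]
for D,p,z0 in((d,[.4973,.2333,-.671],0),(e,[.492,-.2765,-.3445],.0553)):
    for n in("side","scene"):
        c0=proj(D[n],place(p,[[.02,.02,.05+z0]]))[0]
        q,k=red(D[n]["frame"],c0,16);print(n,c0,q,k);obs.append((D[n],p,z0,q))
f=lambda v:np.concatenate([proj(D,place(p,[[v[1],.058*np.sin(v[0]),.102-.058*np.cos(v[0])+z0]]))[0]-q for D,p,z0,q in obs])
r=least_squares(f,[.4,.02],x_scale=[.1,.01],loss="soft_l1");print(r.x,f(r.x).reshape(-1,2))
mosaic([(e["side"]["frame"],265,250,100,75,4),(e["scene"]["frame"],215,165,80,60,5),(e["side"]["frame"],280,280,50,38,8),(e["scene"]["frame"],235,195,50,38,8)],"pics/m3.png")
E
```

```text
side [304.3789 173.1197] [303.2782 171.0067] 7
scene [386.6635 187.9613] [nan nan] 0
side [311.2848 286.8762] [309.1836 284.1434] 5
scene [256.7817 211.7457] [258. 210.] 1<stdin>:9: RuntimeWarning: invalid value encountered in divide
Traceback (most recent call last):
ValueError: Residuals are not finite in the initial point.
```

```bash
cat >> h.py <<'E'
def red(f,c,rad):
    f=f.astype(int);m=(f[...,0]-f[...,1]>35)&(f[...,1]-f[...,2]<22)
    y,x=np.nonzero(m);k=np.hypot(x-c[0],y-c[1])<rad;x,y=x[k],y[k]
    w=(f[y,x,0]-f[y,x,1]).astype(float);return np.array([(x*w).sum(),(y*w).sum()])/w.sum(),len(x)
E
python3 - <<'E'
from h import *
from cell import arm
np.set_printoptions(precision=4,suppress=True)
d=pickle.load(open("d0.pkl","rb"))
e={n:arm.get_image(n) for n in("side","scene")}
mosaic([(e["side"]["frame"],265,250,100,75,4),(e["scene"]["frame"],215,165,80,60,5),(e["side"]["frame"],280,265,50,38,8),(e["scene"]["frame"],235,185,50,38,8)],"pics/m3.png")
obs=[]
for D,p,z0 in((d,[.4973,.2333,-.671],0),(e,[.492,-.2765,-.3445],.0553)):
    for n in("side","scene"):
        c0=proj(D[n],place(p,[[.02,.02,.05+z0]]))[0]
        q,k=red(D[n]["frame"],c0,8);print(n,c0,q,k);obs.append((D[n],p,z0,q))
f=lambda v:np.concatenate([proj(D,place(p,[[v[1],.058*np.sin(v[0]),.102-.058*np.cos(v[0])+z0]]))[0]-q for D,p,z0,q in obs])
r=least_squares(f,[.4,.02],x_scale=[.1,.01],loss="soft_l1");print(r.x,f(r.x).reshape(-1,2))
E
```

```text
side [304.3789 173.1197] [302.7621 170.9819] 14
scene [386.6635 187.9613] [387.7307 186.8979] 35
side [311.2848 286.8762] [308.5128 285.1725] 11
scene [256.7817 211.7457] [257.1517 210.6947] 41
[0.4112 0.0114] [[ 0.1242  0.9536]
 [ 0.1876  0.0236]
 [-0.0799  0.2213]
 [ 0.7343 -0.4238]]
```

View pics/m3.png

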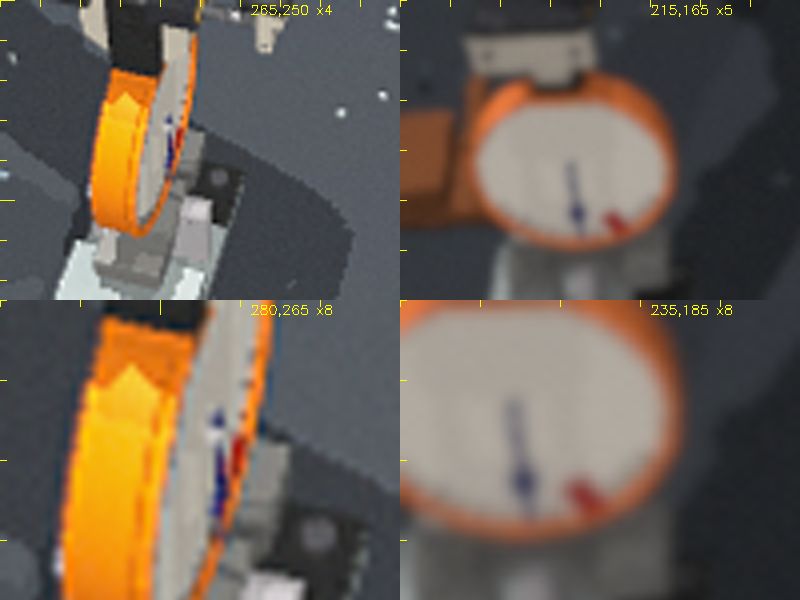

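The gauge is seated on the rib and its face is visible. The mark is at scene (258.3,209.5) and side (309.9,284.4), and the pointer tip is at scene (251.2,211.5).

```bash
python3 - <<'E'
from h import *
np.set_printoptions(precision=4,suppress=True)
d=pickle.load(open("d0.pkl","rb"))
A=([.4973,.2333,-.671],0);B=([.492,-.2765,-.3445],.0553)
def go(obs):
    f=lambda v:np.concatenate([proj(d[n],place(p,[[v[1],.058*np.sin(v[0]),.102-.058*np.cos(v[0])+z0]]))[0]-q for n,(p,z0),q in obs])
    r=least_squares(f,[.4,.02],x_scale=[.1,.01],loss="soft_l1");print(r.x,f(r.x).reshape(-1,2).tolist())
go([("side",A,[303.8,171.4]),("scene",A,[388.6,186]),("side",B,[309.9,284.4]),("scene",B,[258.3,209.5])])
go([("scene",A,[388.6,186]),("scene",B,[258.3,209.5])])
go([("scene",A,[382.3,186.8]),("scene",B,[251.2,211.3])])
E
```

```text
[0.4679 0.0129] [[-0.06951445801547607, -0.08215949760759145], [0.035864875289007614, 1.0157894151650453], [-0.593741627161819, -0.11609657747936808], [0.3782158169726131, 0.7309692009549735]]
[0.4385 0.0073] [[-0.08973097919317752, 0.18702407679006683], [0.050429274723740036, -0.1765131232095598]]
[0.0065 0.01  ] [[-0.2914424103437341, -0.09906990168627772], [0.27656389999469866, 0.03285732359825033]]
```

```bash
python3 -m creep '[[0.0093,0,0.0001,0,-0.0105,0],[0.0093,0,0.0001,0,-0.0105,0],[0.0093,0,0.0001,0,-0.0105,0],[0.0093,0,0.0001,0,-0.0105,0],[0.0093,0,0.0001,0,-0.0105,0],[0.0093,0,0.0001,0,-0.0105,0],[0.0093,0,0.0001,0,-0.0105,0],[0.0093,0,0.0001,0,-0.0105,0],[0.0093,0,0.0001,0,-0.0105,0],[0.0093,0,0.0001,0,-0.0105,0],[0,0,0,0,0,0],[0,0,0,0,0,0]]'
cat >> h.py <<'E'
def piv(o):
    M=R.from_rotvec(o["ee_rot"]).as_matrix();P=o["position"]+M[:,2]*.1696
    d=P-[.492,-.2765,.07];c,s=np.cos(-.3445),np.sin(-.3445)
    return "notch in rib",np.round([c*d[0]+s*d[1],-s*d[0]+c*d[1],d[2]],4),"tilt",round(float(np.arccos(-M[2,2])),4),"F",np.round(M.T@o["force"],1)
E
python3 -c "
from h import *
from cell import arm
print(*piv(arm.observe()))"
```

```text
clock: 11.3
position: [0.5052, -0.2413, 0.2353]
ee_rot: [2.455, 1.728, -0.27]
force: [-0.4, 2.2, 5.7]
width: 0.326
gripper_force: 40.0
notch in rib [ 0.0007  0.0006 -0.0002] tilt 0.22 F [ 0.6 -1.1 -6. ]
```

Pivot is holding and the contact is good; now the second half.

```bash
python3 -m creep '[[0.0093,0,0.0001,0,-0.0105,0],[0.0093,0,0.0001,0,-0.0105,0],[0.0093,0,0.0001,0,-0.0105,0],[0.0093,0,0.0001,0,-0.0105,0],[0.0093,0,0.0001,0,-0.0105,0],[0.0093,0,0.0001,0,-0.0105,0],[0.0093,0,0.0001,0,-0.0105,0],[0.0093,0,0.0001,0,-0.0105,0],[0.0093,0,0.0001,0,-0.0105,0],[0.0093,0,0.0001,0,-0.0105,0],[0,0,0,0,0,0],[0,0,0,0,0,0]]'
python3 -m creep '[[0,0,0.001,0,0,0],[0,0,0,0,0,0],[0,0,0,0,0,0],[0,0,0,0,0,0],[0,0,0,0,0,0],[0,0,0,0,0,0],[0,0,0,0,0,0],[0,0,0,0,0,0],[0,0,0,0,0,0],[0,0,0,0,0,0],[0,0,0,0,0,0],[0,0,0,0,0,0],[0,0,0,0,0,0],[0,0,0,0,0,0],[0,0,0,0,0,0],[0,0,0,0,0,0],[0,0,0,0,0,0],[0,0,0,0,0,0],[0,0,0,0,0,0],[0,0,0,0,0,0]]'
python3 - <<'E'
from h import *
from cell import arm
print(*piv(arm.observe()))
e={n:arm.get_image(n) for n in("side","scene")}
mosaic([(e["side"]["frame"],265,250,100,75,4),(e["scene"]["frame"],215,165,80,60,5),(e["side"]["frame"],280,265,50,38,8),(e["scene"]["frame"],235,185,50,38,8)],"pics/m4.png")
E
```

```text
clock: 12.3
position: [0.5174, -0.2077, 0.2229]
ee_rot: [2.323, 1.637, -0.518]
force: [-0.0, 3.3, 5.3]
width: 0.33
gripper_force: 40.0
clock: 13.97
position: [0.5174, -0.208, 0.2229]
ee_rot: [2.325, 1.636, -0.516]
force: [-0.1, 4.8, 9.4]
width: 0.327
gripper_force: 40.0
notch in rib [ 0.0011  0.0011 -0.0006] tilt 0.4383 F [  0.1  -1.7 -10.4]
```

View pics/m4.png

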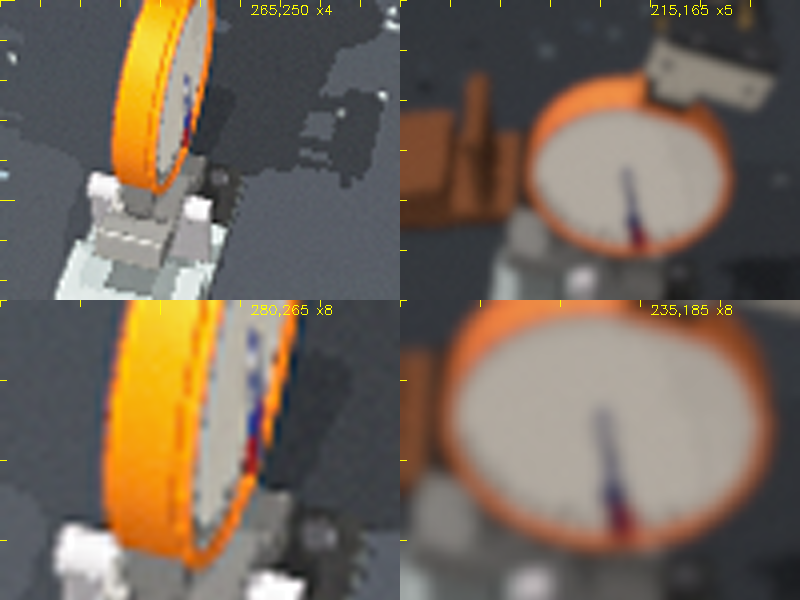

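The blue pointer tip lies on the red mark at scene (262,212) and side (311,284). It is centred to within about 2 mm, and the notch is on the rib.

```bash
python3 -c "
from cell import arm
print(arm.sign_off())"
```

```text
the job is handed in; nothing more can be done
None
```

I stood the orange gauge on the larger grey stud block's rib and rocked it about 0.44 rad, so the pointer settled on the red mark; I handed it in at about 14 s, gauge still gripped, and no verdict came back.

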